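# Find the canister that holds the scale weight

## Task

The kitchen scale's brass weight is shut inside one of the three identical smoked-glass canisters: feel which one is clearly heavier by lifting them, and stand that canister upright on the cork trivet, about in the middle so that its whole base is on the cork. Leave the other two standing where they were (put back any you lifted), keep the canisters upright and set them down without dropping them, and leave everything else on the sill undisturbed.

Things in the scene. Friction and masses are not known exactly. Their poses are not given: they have to be found in the camera images.
- canister_a: Canister of opaque dark smoked glass, all three alike: body 74 mm in diameter, 90 mm tall; screwed-on steel lid, 77 mm in diameter, from 90 to 100 mm; on it an upright steel knob 32 mm in diameter, 34 mm tall (top at 134 mm), strong enough to lift by. Loose; weighs 0.2 to 0.3 kg, and 0.45 to 0.55 kg more with the brass weight inside. Origin: centre of its underside, z up.
- canister_b: Canister of opaque dark smoked glass, all three alike: body 74 mm in diameter, 90 mm tall; screwed-on steel lid, 77 mm in diameter, from 90 to 100 mm; on it an upright steel knob 32 mm in diameter, 34 mm tall (top at 134 mm), strong enough to lift by. Loose; weighs 0.2 to 0.3 kg, and 0.45 to 0.55 kg more with the brass weight inside. Origin: centre of its underside, z up.
- canister_c: Canister of opaque dark smoked glass, all three alike: body 74 mm in diameter, 90 mm tall; screwed-on steel lid, 77 mm in diameter, from 90 to 100 mm; on it an upright steel knob 32 mm in diameter, 34 mm tall (top at 134 mm), strong enough to lift by. Loose; weighs 0.2 to 0.3 kg, and 0.45 to 0.55 kg more with the brass weight inside. Origin: centre of its underside, z up.
- trivet: Round cork trivet, 124 mm in diameter and 12 mm thick, fixed to the sill. Origin: centre of its underside (top at +12 mm).
- poacher: Bystander: open cast aluminium egg poacher cup, 88 mm across the rim, 34 mm tall, with a 26 mm flat tab along its +x. Loose. Origin: centre of its underside.
- egg_cup_1: Bystander: orange melamine egg cup, 50 mm across, 62 mm tall, loose and light. Origin: centre of its underside.
- egg_cup_2: Bystander: orange melamine egg cup, 50 mm across, 62 mm tall, loose and light. Origin: centre of its underside.
- timer: Bystander: chrome kitchen timer with a round plunger on top, 90 mm across, 78 mm tall, fixed. Origin: centre of its underside.
- mug: Bystander: cream mug, 76 mm across, 85 mm tall, handle towards its +y, loose. Origin: centre of its underside.
- mill: Bystander: turned wooden pepper mill, 54 mm across, 138 mm tall, loose. Origin: centre of its underside.
- spoon: Bystander: wooden spoon lying flat along its x axis, about 200 mm long, loose.
Things that resemble listed ones, but are neither listed nor needed, are in the scene too. Leave any purple look-alike of the canister_c alone.

How it is judged:
At the end, for the whole second after the job is handed in: The canister with the brass weight in it stands upright (within 0.1 rad) and at rest on the cork trivet, its centre within 25 mm of the trivet's (the trivet feels more than 4.8 N); the other two canisters stand upright and at rest within 40 mm of where they were at the start (((horizontal distance between canister_a and trivet below 0.025 m and z of canister_a in the frame of trivet below 0.018 m and contact force between canister_a and trivet above 4.8 N and angle between each of canister_a, canister_b, canister_c's own z axis and vertical below 0.1 rad and linear speed of each of canister_a, canister_b, canister_c below 0.02 m/s and distance of each of canister_b, canister_c from where it was at the start of the episode below 0.04 m) or (horizontal distance between canister_b and trivet below 0.025 m and z of canister_b in the frame of trivet below 0.018 m and contact force between canister_b and trivet above 4.8 N and angle between each of canister_a, canister_b, canister_c's own z axis and vertical below 0.1 rad and linear speed of each of canister_a, canister_b, canister_c below 0.02 m/s and distance of each of canister_a, canister_c from where it was at the start of the episode below 0.04 m) or (horizontal distance between canister_c and trivet below 0.025 m and z of canister_c in the frame of trivet below 0.018 m and contact force between canister_c and trivet above 4.8 N and angle between each of canister_a, canister_b, canister_c's own z axis and vertical below 0.1 rad and linear speed of each of canister_a, canister_b, canister_c below 0.02 m/s and distance of each of canister_a, canister_b from where it was at the start of the episode below 0.04 m))); the robot touches nothing.
It fails at once if a canister is tipped by more than 0.5 rad (angle between any of canister_a, canister_b, canister_c's own z axis and vertical above 0.5 rad).
It fails at once if a canister is dropped (out of the fingers and moving at over 0.7 m/s, a fall of some 25 mm) ((linear speed of canister_a above 0.7 m/s and contact force between canister_a and the fingers below 0.5 N) or (linear speed of canister_b above 0.7 m/s and contact force between canister_b and the fingers below 0.5 N) or (linear speed of canister_c above 0.7 m/s and contact force between canister_c and the fingers below 0.5 N)).
It fails at once if another thing on the sill is moved by more than 30 mm (distance of any of poacher, egg_cup_1, egg_cup_2, mug, mill, spoon from where it was at the start of the episode above 0.03 m).
It also fails if it takes over 64 s, if anything falls off the work surface, if the arm or the gripper's body presses on something with over 40 N, if the wrist force passes 120 N, or if a joint passes its speed limit or range.

## Robot

A 6-joint arm with a two-finger parallel gripper is mounted at the origin on the work surface. World frame = base frame: x ahead of the robot, y to its left, z up, the work surface at z = 0. Lengths are in m, angles in rad, forces in N, time in s.
With the tool pointing down it reaches from about 0.35 to 0.8 m from the base axis. Payload 7.3 kg.
Tool frame: the origin (TCP) lies at the very end of the fingers, on their centre line; the grasp point (between the pads) lies 19 mm behind it; z points along the fingers, y is the line along which they close (so a half turn about z gives the same grasp; the last joint's range is limited). The gripper opens to 85 mm and grips with 20 to 120 N. Pads are 22 mm wide; open, the fingers measure 114 mm over their backs; the gripper's body (76 mm by 85 mm) begins 54 mm behind the grasp point. The pads swing forward as they close: fully open they stand 13 mm farther back than shut.
Start: joints at [1.002, 0.342, 1.524, -0, 1.275, -0.146], TCP at [0.215, 0.479, 0.231] pointing down, gripper open.
Joint ranges: [-2.53, 2.53], [-0.77, 2.02], [0.04, 2.7], [-1, 4.14], [0.28, 2.66], [-3.11, 3.11]. Speed limits (rad/s): [2.57, 2.57, 3.14, 3.14, 3.14, 3.14].

## Interface

Orientations are given as a unit quaternion [x, y, z, w].
In Python, from station import sensors, optics, workorder gives the robot as it stands.
- The arm moves only by the tool step_arm, never from a script. Its arguments are lists of equal length, an entry for each row: "travel": the shift along the world's x, y, z in units of 0.3 m (1.0 is 0.3 m), a list of three; "dr": the turn, a rotation vector about the world's x, y, z in units of 90 degrees (1.0 is 90 degrees), a list of three; "gripper": the opening, from 0 (shut) to 1 (fully open). A call has 1 to 5 rows; each row is the pose to reach, as a shift and turn from the pose commanded when the call began; what a row does not reach only later rows make up. A row lasts 1/10 s, in which the tool goes at most 50 mm and 8.59 degrees, less where a joint would pass 70% of its speed; a pose out of reach is approached as far as the arm can. A call with a number of a shift or a turn outside -1 to 1 is refused whole. A call with a gripper value outside its range is refused whole. The fingers move at their own pace and stop on an object; "grip_force" is the grip in N (left out, the last holds). Time passes only in rows, so rows that repeat a pose let the fingers close. It gives the time, the measured TCP pose, the force, the opening and the grip force at its end, in the units of the state.
- sensors.get_obs(): the state, without advancing time (a new reading comes with each control period).
- optics.camera(name): name is "side" or "top"; returns (picture, depth): 420x560x3 uint8, red, green, blue; 420x560 float32, m along the optical axis (not along the pixel's ray), 0 where there is no reading.
- optics.camera_model(name): a dict with "camera_matrix" (3x3 intrinsics, pixels), "D" ([k1, k2, p1, p2, k3] as OpenCV has them; the pictures are not rectified), "T" (4x4, takes a point from camera to world coordinates). Camera axes: x right, y up, looking along -z (the intrinsics and any distortion apply to the point x, -y, -z); pixel columns grow to the right and rows downward; lengths in m; the calibration is good to about 2 mm. A picture is of the moment at which its call begins. camera_model takes no time and is no camera call.
- workorder.job_done(): hands the job in; it is judged then, once.
The state is a dict: "time": time; "qpos": joint angles; "qvel": joint speeds; "effort": joint torques, N m; "tool_pos": TCP position; "ee_rot": TCP orientation; "force": force on the tool from outside, world axes, zero at the start; "wrist_torque": the same for the moment, N m; "grip_width": finger opening in m; "gripper_force": force on a finger pad.
Only numpy, scipy, OpenCV 4.12 (cv2) and the standard library are available. Lean on these libraries where they do the work, as an engineer would, in place of code of your own. Each camera call takes 0.05 s, during which the arm holds its last target. There are 200 camera calls.

## Working session

There is one attempt and no reset: what is moved stays moved. The work goes in short steps, Python scripts to look and compute and a tool call to move; the robot and the scene stay as the last step left them, time stands still between calls to the robot, and variables do not carry over. Pictures are saved under pics/ and viewed, at most 10 in all, crops included, and the job is handed in when it is done.

Besides the shell and the picture viewer there is one more tool, called by a JSON object that holds its "name" and its "arguments". step_arm: Moves the arm, as the interface text tells. Its arguments: {"type":"object","properties":{"travel":{"type":"array"},"dr":{"type":"array"},"gripper":{"type":"array"},"grip_force":{"type":"number"}},"required":["travel","dr","gripper"]}

```bash
mkdir -p pics
python3 - <<'E'
from station import sensors, optics
import cv2,numpy as np
for n in("top","side"):
    p,d=optics.camera(n); m=optics.camera_model(n)
    cv2.imwrite(f"pics/{n}0.png",p[:,:,::-1]); np.savez(f"{n}0.npz",p=p,d=d,K=m["camera_matrix"],D=m["D"],T=m["T"])
    print(n,np.round(m["camera_matrix"],1).tolist(),m["D"],np.round(m["T"],3).tolist(),(d>0).mean())
print(sensors.get_obs())
E
```

```text
top [[534.1, 0.0, 285.0], [0.0, 534.1, 217.6], [0.0, 0.0, 1.0]] [-0.20720024  0.          0.          0.          0.        ] [[0.007, 0.994, -0.111, 0.408], [-1.0, 0.009, 0.02, 0.053], [0.021, 0.111, 0.994, 1.264], [0.0, 0.0, 0.0, 1.0]] 0.9959863945578231
side [[389.7, 0.0, 276.1], [0.0, 389.7, 208.0], [0.0, 0.0, 1.0]] [-0.07663244  0.          0.          0.          0.        ] [[0.782, 0.455, -0.425, 0.106], [-0.623, 0.57, -0.536, -0.522], [-0.002, 0.684, 0.729, 0.756], [0.0, 0.0, 0.0, 1.0]] 0.9960799319727891
{'time': 0.1, 'qpos': array([ 1.00198944e+00,  3.42666293e-01,  1.52491572e+00,  2.75567860e-05,
        1.27543144e+00, -1.46002797e-01]), 'qvel': array([-0.00098198, -0.00114297, -0.00170207,  0.00024226, -0.00111315,
        0.00105062]), 'effort': array([ 1.28581789e-03, -4.34447908e+01, -2.46490735e+01, -1.97544623e-04,
        4.71497857e-03,  1.82296776e-05]), 'tool_pos': array([0.21519341, 0.47847239, 0.23069061]), 'ee_rot': array([ 2.09834814e-01,  9.77736593e-01, -6.60899265e-04, -2.60875994e-04]), 'force': array([-0.57768753, -0.60691791, -0.73192528]), 'wrist_torque': array([ 0.02569353,  0.00146637, -0.0130205 ]), 'gripper_force': 0.0, 'grip_width': 0.08528047439512174}
```

View pics/top0.png

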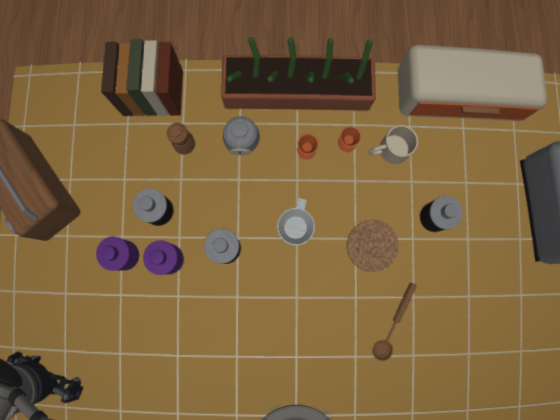

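View pics/side0.png

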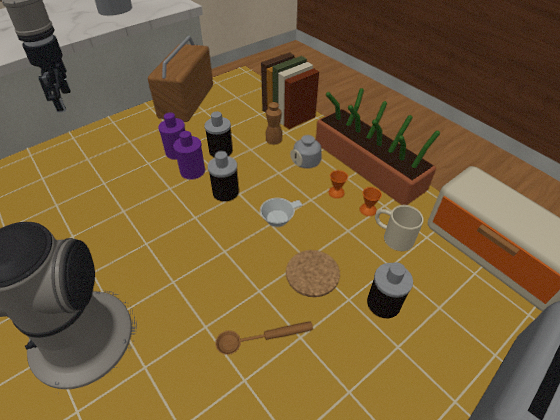

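The top view shows three steel-lidded canisters at about (150,207), (222,246) and (446,213). There are purple look-alikes at (115,254) and (161,258), the trivet is at (373,245), and the side view agrees.

```bash
cat > h.py <<'E'
import numpy as np,cv2
from scipy import ndimage as nd
def cloud(f):
    z=np.load(f); p,d,K,D,T=[z[k] for k in("p","d","K","D","T")]
    v,u=np.mgrid[:420,:560]
    n=cv2.undistortPoints(np.stack([u,v],-1).reshape(-1,1,2).astype(np.float32),K,D).reshape(420,560,2)
    c=np.stack([n[...,0]*d,-n[...,1]*d,-d],-1)
    return p,c@T[:3,:3].T+T[:3,3]
def circ(P):
    A=np.c_[2*P[:,:2],np.ones(len(P))]; s=np.linalg.lstsq(A,(P[:,:2]**2).sum(1),rcond=None)[0]
    return s[:2],np.sqrt(s[2]+s[:2]@s[:2])
E
python3 - <<'E'
from h import *
for n in("top","side"):
    p,W=cloud(n+"0.npz")
    sp={"top":dict(A=(150,207),B=(222,246),C=(446,213),P1=(115,254),P2=(161,258)),"side":dict(A=(218,125),B=(222,165),C=(393,280),P1=(172,130),P2=(188,150))}[n]
    for k,(u,v) in sp.items():
        r=np.hypot(*(np.indices((420,560))-np.array([v,u])[:,None,None]))<32
        for nm,lo,hi in(("knob",.127,.142),("lid",.094,.106)):
            m=r&(W[...,2]>lo)&(W[...,2]<hi)
            l,c=nd.label(m)
            if not c: continue
            m=l==1+np.argmax(nd.sum(m,l,range(1,c+1)))
            Q=W[m]; (cx,cy),R=cv2.minEnclosingCircle(Q[:,:2].astype(np.float32))
            print(n,k,nm,len(Q),np.round([cx,cy,R,*Q.mean(0)],4))
    hsv=cv2.cvtColor(p,cv2.COLOR_RGB2HSV)
    u,v={"top":(373,245),"side":(313,272)}[n]
    r=np.hypot(*(np.indices((420,560))-np.array([v,u])[:,None,None]))<40
    m=r&(W[...,2]>.007)&(W[...,2]<.02); Q=W[m]
    (cx,cy),R=cv2.minEnclosingCircle(Q[:,:2].astype(np.float32))
    print(n,"triv",len(Q),np.round([cx,cy,R,*Q.mean(0)],4))
E
```

```text
top A knob 161 [0.5649 0.3314 0.0161 0.5644 0.3311 0.1334]
top A lid 693 [0.5636 0.3318 0.0396 0.5625 0.3292 0.0998]
top B knob 173 [0.4755 0.1685 0.016  0.4754 0.168  0.1334]
top B lid 767 [0.4753 0.1683 0.0388 0.4745 0.1676 0.0997]
top C knob 168 [ 0.5548 -0.3339  0.017   0.5548 -0.3331  0.1335]
top C lid 643 [ 0.5544 -0.3341  0.0388  0.5526 -0.3305  0.0998]
top P1 knob 168 [0.4556 0.4117 0.0164 0.4557 0.4112 0.1334]
top P1 lid 699 [0.4539 0.4119 0.0396 0.4543 0.4091 0.0995]
top P2 knob 166 [0.4473 0.304  0.016  0.4479 0.3032 0.1331]
top P2 lid 738 [0.4483 0.303  0.0391 0.4478 0.3013 0.0996]
top triv 2049 [ 0.4781 -0.1848  0.0773  0.4834 -0.1794  0.0119]
side A knob 73 [0.5654 0.3307 0.0174 0.5627 0.3283 0.1327]
side A lid 263 [0.5664 0.3291 0.0417 0.5585 0.322  0.0995]
side B knob 97 [0.4753 0.1661 0.0167 0.4737 0.165  0.1321]
side B lid 356 [0.4747 0.1671 0.0393 0.4702 0.1589 0.0989]
side C knob 183 [ 0.5531 -0.3357  0.0162  0.5507 -0.3359  0.1327]
side C lid 725 [ 0.5521 -0.3354  0.0389  0.5448 -0.3384  0.0989]
side P1 knob 83 [0.4464 0.303  0.0165 0.4456 0.3009 0.1328]
side P1 lid 308 [0.4465 0.3043 0.0402 0.4424 0.2948 0.0994]
side P2 knob 83 [0.4464 0.303  0.0165 0.4456 0.3009 0.1328]
side P2 lid 312 [0.4467 0.3042 0.0402 0.4427 0.2945 0.0994]
side triv 1926 [ 0.4843 -0.1812  0.063   0.4802 -0.1827  0.0119]
```

Measured positions: A is at (0.565,0.331), B at (0.475,0.168), C at (0.554,-0.335) and the trivet at (0.483,-0.181). Heights and radii match the given sizes. I'll lift B first.

{"name": "step_arm", "arguments": {"travel": [[0.43,-0.52,0],[0.43,-0.52,0],[0.43,-0.52,0],[0.43,-0.52,0],[0.43,-0.52,0]], "dr": [[0,0,0],[0,0,0],[0,0,0],[0,0,0],[0,0,0]], "gripper": [0.75,0.75,0.75,0.75,0.75], "grip_force": 50}}

```text
time: 0.6
tool_pos: [0.3474, 0.3189, 0.2311]
ee_rot: [0.213, 0.977, -0.001, 0.0]
force: [-0.5, -0.0, -0.6]
grip_width: 0.0639
gripper_force: 0.0
```

{"name": "step_arm", "arguments": {"travel": [[0.436,-0.517,0],[0.436,-0.517,0],[0.436,-0.517,0],[0.436,-0.517,0],[0.436,-0.517,0]], "dr": [[0,0,0],[0,0,0],[0,0,0],[0,0,0],[0,0,0]], "gripper": [0.75,0.75,0.75,0.75,0.75]}}

```text
time: 1.1
tool_pos: [0.478, 0.1641, 0.2308]
ee_rot: [0.212, 0.977, -0.0, 0.0]
force: [-0.2, 0.5, -0.3]
grip_width: 0.064
gripper_force: 0.0
```

{"name": "step_arm", "arguments": {"travel": [[0,0,0],[0,0,0],[0,0,0]], "dr": [[0,0,0],[0,0,0],[0,0,0]], "gripper": [0.75,0.75,0.75]}}

```text
time: 1.4
tool_pos: [0.4742, 0.1691, 0.2313]
ee_rot: [0.209, 0.978, 0.0, -0.0]
force: [-0.1, -1.0, -0.0]
grip_width: 0.0638
gripper_force: 0.0
```

{"name": "step_arm", "arguments": {"travel": [[0,0,-0.12],[0,0,-0.24],[0,0,-0.34],[0,0,-0.42],[0,0,-0.42]], "dr": [[0,0,0],[0,0,0],[0,0,0],[0,0,0],[0,0,0]], "gripper": [0.75,0.75,0.75,0.75,0.75]}}

```text
time: 1.9
tool_pos: [0.4724, 0.1685, 0.1027]
ee_rot: [0.209, 0.978, -0.001, -0.003]
force: [0.0, 0.1, 0.7]
grip_width: 0.0641
gripper_force: 0.0
```

{"name": "step_arm", "arguments": {"travel": [[0,0,0],[0,0,0],[0,0,0],[0,0,0],[0,0,0]], "dr": [[0,0,0],[0,0,0],[0,0,0],[0,0,0],[0,0,0]], "gripper": [0.75,0.1,0.1,0.1,0.1]}}

```text
time: 2.4
tool_pos: [0.4762, 0.1681, 0.1069]
ee_rot: [0.21, 0.978, 0.001, 0.002]
force: [-0.7, 2.0, 6.9]
grip_width: 0.0303
gripper_force: 49.1
```

{"name": "step_arm", "arguments": {"travel": [[0,0,0],[0,0,0],[0,0,0]], "dr": [[0,0,0],[0,0,0],[0,0,0]], "gripper": [0.1,0.1,0.1]}}

```text
time: 2.7
tool_pos: [0.4762, 0.1681, 0.1069]
ee_rot: [0.21, 0.978, 0.001, 0.001]
force: [-1.3, 1.9, 7.1]
grip_width: 0.0307
gripper_force: 49.1
```

{"name": "step_arm", "arguments": {"travel": [[0,0,0.02],[0,0,0.05],[0,0,0.08],[0,0,0.1],[0,0,0.1]], "dr": [[0,0,0],[0,0,0],[0,0,0],[0,0,0],[0,0,0]], "gripper": [0.1,0.1,0.1,0.1,0.1]}}

```text
time: 3.2
tool_pos: [0.4758, 0.1678, 0.1365]
ee_rot: [0.21, 0.978, 0.0, 0.001]
force: [0.2, -0.8, -2.7]
grip_width: 0.0306
gripper_force: 49.8
```

{"name": "step_arm", "arguments": {"travel": [[0,0,0],[0,0,0],[0,0,0],[0,0,0]], "dr": [[0,0,0],[0,0,0],[0,0,0],[0,0,0]], "gripper": [0.1,0.1,0.1,0.1]}}

```text
time: 3.6
tool_pos: [0.4751, 0.1676, 0.135]
ee_rot: [0.21, 0.978, -0.0, -0.0]
force: [0.5, -0.3, -2.4]
grip_width: 0.0304
gripper_force: 49.8
```

{"name": "step_arm", "arguments": {"travel": [[0,0,0],[0,0,0]], "dr": [[0,0,0],[0,0,0]], "gripper": [0.1,0.1]}}

```text
time: 3.8
tool_pos: [0.4752, 0.1677, 0.1352]
ee_rot: [0.21, 0.978, 0.0, -0.0]
force: [1.4, -0.3, -2.3]
grip_width: 0.0303
gripper_force: 49.8
```

About 2.4 N means 0.25 kg, so B is light. I'll set it back and go on to A.

{"name": "step_arm", "arguments": {"travel": [[0,0,-0.03],[0,0,-0.06],[0,0,-0.08],[0,0,-0.09],[0,0,-0.095]], "dr": [[0,0,0],[0,0,0],[0,0,0],[0,0,0],[0,0,0]], "gripper": [0.1,0.1,0.1,0.1,0.1]}}

```text
time: 4.3
tool_pos: [0.475, 0.1677, 0.1069]
ee_rot: [0.21, 0.978, -0.0, -0.0]
force: [-4.8, 0.4, 11.5]
grip_width: 0.0307
gripper_force: 51.3
```

{"name": "step_arm", "arguments": {"travel": [[0,0,0],[0,0,0],[0,0,0],[0,0,0],[0,0,0]], "dr": [[0,0,0],[0,0,0],[0,0,0],[0,0,0],[0,0,0]], "gripper": [0.1,0.1,0.75,0.75,0.75]}}

```text
time: 4.8
tool_pos: [0.4754, 0.1677, 0.107]
ee_rot: [0.21, 0.978, 0.0, 0.0]
force: [0.1, -0.4, -0.4]
grip_width: 0.0641
gripper_force: 0.0
```

{"name": "step_arm", "arguments": {"travel": [[0,0,0],[0,0,0.08],[0,0,0.2],[0,0,0.36],[0,0,0.42]], "dr": [[0,0,0],[0,0,0],[0,0,0],[0,0,0],[0,0,0]], "gripper": [0.75,0.75,0.75,0.75,0.75]}}

```text
time: 5.3
tool_pos: [0.4768, 0.168, 0.2373]
ee_rot: [0.21, 0.978, 0.001, 0.003]
force: [1.7, 0.2, -0.3]
grip_width: 0.0639
gripper_force: 0.0
```

{"name": "step_arm", "arguments": {"travel": [[0.3,0.54,0],[0.3,0.54,0],[0.3,0.54,0],[0.3,0.54,0],[0.3,0.54,0]], "dr": [[0,0,0],[0,0,0],[0,0,0],[0,0,0],[0,0,0]], "gripper": [0.75,0.75,0.75,0.75,0.75]}}

```text
time: 5.8
tool_pos: [0.5659, 0.3333, 0.2311]
ee_rot: [0.208, 0.978, 0.0, -0.0]
force: [-0.3, -0.1, -1.1]
grip_width: 0.0641
gripper_force: 0.0
```

{"name": "step_arm", "arguments": {"travel": [[0,0,0],[0,0,0],[0,0,0],[0,0,0]], "dr": [[0,0,0],[0,0,0],[0,0,0],[0,0,0]], "gripper": [0.75,0.75,0.75,0.75]}}

```text
time: 6.2
tool_pos: [0.5652, 0.3288, 0.2335]
ee_rot: [0.21, 0.978, 0.0, 0.0]
force: [-0.3, 0.1, 0.0]
grip_width: 0.064
gripper_force: 0.0
```

{"name": "step_arm", "arguments": {"travel": [[0,0.005,-0.12],[0,0.005,-0.24],[0,0.005,-0.34],[0,0.005,-0.415],[0,0.005,-0.415]], "dr": [[0,0,0],[0,0,0],[0,0,0],[0,0,0],[0,0,0]], "gripper": [0.75,0.75,0.75,0.75,0.75]}}

```text
time: 6.7
tool_pos: [0.5633, 0.3298, 0.1051]
ee_rot: [0.21, 0.978, -0.002, -0.003]
force: [-0.1, 0.1, 0.5]
grip_width: 0.0642
gripper_force: 0.0
```

{"name": "step_arm", "arguments": {"travel": [[0,0,0],[0,0,0],[0,0,0],[0,0,0],[0,0,0]], "dr": [[0,0,0],[0,0,0],[0,0,0],[0,0,0],[0,0,0]], "gripper": [0.75,0.75,0.1,0.1,0.1]}}

```text
time: 7.2
tool_pos: [0.5658, 0.3316, 0.1097]
ee_rot: [0.21, 0.978, 0.001, 0.001]
force: [-0.4, 0.3, 4.5]
grip_width: 0.0305
gripper_force: 49.8
```

{"name": "step_arm", "arguments": {"travel": [[0,0,0],[0,0,0],[0,0,0]], "dr": [[0,0,0],[0,0,0],[0,0,0]], "gripper": [0.1,0.1,0.1]}}

```text
time: 7.5
tool_pos: [0.5658, 0.3316, 0.1096]
ee_rot: [0.21, 0.978, 0.001, 0.001]
force: [0.0, 0.5, 5.7]
grip_width: 0.0304
gripper_force: 49.9
```

{"name": "step_arm", "arguments": {"travel": [[0,0,0.02],[0,0,0.05],[0,0,0.08],[0,0,0.1],[0,0,0.1]], "dr": [[0,0,0],[0,0,0],[0,0,0],[0,0,0],[0,0,0]], "gripper": [0.1,0.1,0.1,0.1,0.1]}}

```text
time: 8.0
tool_pos: [0.5657, 0.3314, 0.1395]
ee_rot: [0.21, 0.978, 0.001, 0.001]
force: [1.0, 0.5, -7.5]
grip_width: 0.0305
gripper_force: 50.5
```

{"name": "step_arm", "arguments": {"travel": [[0,0,0],[0,0,0],[0,0,0],[0,0,0],[0,0,0]], "dr": [[0,0,0],[0,0,0],[0,0,0],[0,0,0],[0,0,0]], "gripper": [0.1,0.1,0.1,0.1,0.1]}}

```text
time: 8.5
tool_pos: [0.5651, 0.3312, 0.1381]
ee_rot: [0.21, 0.978, -0.0, -0.0]
force: [-0.1, 0.0, -7.2]
grip_width: 0.0302
gripper_force: 50.5
```

A reads 7.2 N against 2.4 N for B, so the brass weight is in A. I'll raise it and carry it to the trivet.

{"name": "step_arm", "arguments": {"travel": [[0,0,0.06],[0,0,0.17],[0,0,0.3],[0,0,0.42],[0,0,0.47]], "dr": [[0,0,0],[0,0,0],[0,0,0],[0,0,0],[0,0,0]], "gripper": [0.1,0.1,0.1,0.1,0.1], "grip_force": 80}}

```text
time: 9.0
tool_pos: [0.5662, 0.3317, 0.2841]
ee_rot: [0.21, 0.978, 0.002, 0.003]
force: [1.4, 0.6, -6.9]
grip_width: 0.0297
gripper_force: 80.7
```

{"name": "step_arm", "arguments": {"travel": [[0,-0.05,0],[-0.02,-0.13,0],[-0.04,-0.25,0],[-0.06,-0.37,0],[-0.08,-0.49,0]], "dr": [[0,0,0],[0,0,0],[0,0,0],[0,0,0],[0,0,0]], "gripper": [0.1,0.1,0.1,0.1,0.1]}}

```text
time: 9.5
tool_pos: [0.5401, 0.1822, 0.2781]
ee_rot: [0.21, 0.978, -0.001, -0.001]
force: [0.9, 0.5, -7.3]
grip_width: 0.0295
gripper_force: 80.6
```

{"name": "step_arm", "arguments": {"travel": [[-0.02,-0.12,0],[-0.04,-0.24,0],[-0.06,-0.36,0],[-0.08,-0.48,0],[-0.1,-0.6,0]], "dr": [[0,0,0],[0,0,0],[0,0,0],[0,0,0],[0,0,0]], "gripper": [0.1,0.1,0.1,0.1,0.1]}}

```text
time: 10.0
tool_pos: [0.5098, 0.0023, 0.2784]
ee_rot: [0.21, 0.978, -0.0, -0.001]
force: [0.6, 0.2, -7.9]
grip_width: 0.0295
gripper_force: 80.6
```

{"name": "step_arm", "arguments": {"travel": [[-0.02,-0.12,0],[-0.04,-0.24,0],[-0.06,-0.36,0],[-0.08,-0.46,0],[-0.09,-0.54,0]], "dr": [[0,0,0],[0,0,0],[0,0,0],[0,0,0],[0,0,0]], "gripper": [0.1,0.1,0.1,0.1,0.1]}}

```text
time: 10.5
tool_pos: [0.4825, -0.1598, 0.2784]
ee_rot: [0.211, 0.978, -0.0, -0.001]
force: [0.7, 0.3, -7.1]
grip_width: 0.0296
gripper_force: 80.7
```

{"name": "step_arm", "arguments": {"travel": [[0,-0.06,0],[0,-0.075,0],[0,-0.075,0],[0,-0.075,0],[0,-0.075,0]], "dr": [[0,0,0],[0,0,0],[0,0,0],[0,0,0],[0,0,0]], "gripper": [0.1,0.1,0.1,0.1,0.1]}}

```text
time: 11.0
tool_pos: [0.4841, -0.1794, 0.2792]
ee_rot: [0.209, 0.978, 0.0, -0.0]
force: [0.1, 0.2, -8.2]
grip_width: 0.0294
gripper_force: 80.7
```

{"name": "step_arm", "arguments": {"travel": [[0,-0.005,-0.06],[0,-0.005,-0.17],[0,-0.005,-0.29],[0,-0.005,-0.4],[0,-0.005,-0.46]], "dr": [[0,0,0],[0,0,0],[0,0,0],[0,0,0],[0,0,0]], "gripper": [0.1,0.1,0.1,0.1,0.1]}}

```text
time: 11.5
tool_pos: [0.483, -0.1802, 0.1387]
ee_rot: [0.209, 0.978, 0.001, -0.002]
force: [-0.7, 0.3, -6.9]
grip_width: 0.0295
gripper_force: 80.5
```

{"name": "step_arm", "arguments": {"travel": [[0,0,0],[0,0,-0.01],[0,0,-0.03],[0,0,-0.05],[0,0,-0.055]], "dr": [[0,0,0],[0,0,0],[0,0,0],[0,0,0],[0,0,0]], "gripper": [0.1,0.1,0.1,0.1,0.1]}}

```text
time: 12.0
tool_pos: [0.4841, -0.1817, 0.1247]
ee_rot: [0.21, 0.978, 0.0, -0.0]
force: [-0.6, 0.4, -7.3]
grip_width: 0.0296
gripper_force: 80.6
```

{"name": "step_arm", "arguments": {"travel": [[0,0,0],[0,0,0],[0,0,0]], "dr": [[0,0,0],[0,0,0],[0,0,0]], "gripper": [0.1,0.1,0.1]}}

```text
time: 12.3
tool_pos: [0.4844, -0.1819, 0.1251]
ee_rot: [0.21, 0.978, -0.0, 0.0]
force: [-0.6, 0.3, -7.7]
grip_width: 0.0299
gripper_force: 81.0
```

About 3.5 mm is left, so I'll lower it gently.

{"name": "step_arm", "arguments": {"travel": [[0,0,-0.004],[0,0,-0.008],[0,0,-0.012],[0,0,-0.012],[0,0,-0.012]], "dr": [[0,0,0],[0,0,0],[0,0,0],[0,0,0],[0,0,0]], "gripper": [0.1,0.1,0.1,0.1,0.1]}}

```text
time: 12.8
tool_pos: [0.4843, -0.1819, 0.1219]
ee_rot: [0.21, 0.978, -0.0, 0.0]
force: [-2.0, 1.3, 2.8]
grip_width: 0.0293
gripper_force: 81.9
```

Contact is made: the force now pushes up. I'll release, retreat and look.

{"name": "step_arm", "arguments": {"travel": [[0,0,0],[0,0,0],[0,0,0],[0,0,0],[0,0,0]], "dr": [[0,0,0],[0,0,0],[0,0,0],[0,0,0],[0,0,0]], "gripper": [0.75,0.75,0.75,0.75,0.75]}}

```text
time: 13.3
tool_pos: [0.4843, -0.1819, 0.1213]
ee_rot: [0.21, 0.978, 0.0, 0.0]
force: [0.3, 0.2, -0.3]
grip_width: 0.064
gripper_force: 0.0
```

{"name": "step_arm", "arguments": {"travel": [[0,0,0.06],[0,0,0.15],[0,0,0.28],[0,0,0.4],[0,0,0.45]], "dr": [[0,0,0],[0,0,0],[0,0,0],[0,0,0],[0,0,0]], "gripper": [0.75,0.75,0.75,0.75,0.75]}}

```text
time: 13.8
tool_pos: [0.4853, -0.1824, 0.26]
ee_rot: [0.21, 0.978, -0.001, 0.003]
force: [0.9, -0.4, 0.1]
grip_width: 0.0645
gripper_force: 0.0
```

{"name": "step_arm", "arguments": {"travel": [[-0.1,0.3,0],[-0.1,0.6,0],[-0.1,0.6,0],[-0.1,0.6,0],[-0.1,0.6,0]], "dr": [[0,0,0],[0,0,0],[0,0,0],[0,0,0],[0,0,0]], "gripper": [0.75,0.75,0.75,0.75,0.75]}}

```text
time: 14.3
tool_pos: [0.4534, 0.0017, 0.2565]
ee_rot: [0.208, 0.978, 0.001, 0.0]
force: [0.3, -0.6, 1.0]
grip_width: 0.0638
gripper_force: 0.0
```

Run:
```python
from station import optics
from h import *
for n in("top","side"):
    p,d=optics.camera(n); m=optics.camera_model(n)
    cv2.imwrite(f"pics/{n}1.png",p[:,:,::-1]); np.savez(f"{n}1.npz",p=p,d=d,K=m["camera_matrix"],D=m["D"],T=m["T"])
    _,W=cloud(n+"1.npz")
    for k,c in dict(A=(.484,-.181),B=(.475,.168),C=(.554,-.334)).items():
        near=np.hypot(W[...,0]-c[0],W[...,1]-c[1])<.06
        for nm,dz in (("knob",.134),("lid",.1)):
            z=dz+(.012 if k=="A" else 0)
            Q=W[near&(abs(W[...,2]-z)<.005)]
            if len(Q)>20: (x,y),R=cv2.minEnclosingCircle(Q[:,:2].astype(np.float32)); print(n,k,nm,len(Q),np.round([x,y,R,Q[:,2].mean()],4))
```

```text
top A knob 171 [ 0.4831 -0.1819  0.0162  0.1457]
top A lid 635 [ 0.4834 -0.1813  0.0387  0.1118]
top B knob 171 [0.4745 0.1677 0.0157 0.1333]
top B lid 754 [0.4745 0.168  0.0388 0.0997]
top C knob 163 [ 0.5552 -0.3343  0.017   0.1335]
top C lid 627 [ 0.5537 -0.3337  0.0394  0.0999]
side A knob 164 [ 0.4826 -0.1818  0.0161  0.1454]
side A lid 599 [ 0.4829 -0.1827  0.039   0.1119]
side B knob 83 [0.4721 0.1664 0.0159 0.1327]
side B lid 348 [0.4752 0.1677 0.0404 0.0991]
side C knob 177 [ 0.5524 -0.3345  0.0163  0.1328]
side C lid 710 [ 0.5518 -0.3355  0.0393  0.099 ]
```

View pics/side1.png

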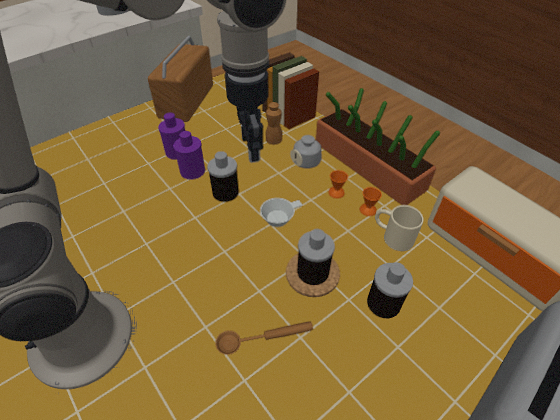

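The side view shows A upright in the middle of the trivet at about (315,258). B (224,180) and C (390,290) are in place and nothing else has moved.

```bash
python3 -c "
from station import workorder; print(workorder.job_done())"
```

```text
the job is handed in; nothing more can be done
None
```

Canister A, which felt about 0.73 kg against 0.24 kg for B, now stands upright within about 2 mm of the trivet's centre; B is back where it was, C was never lifted since A was clearly the heavy one, and the job is handed in (no verdict came back).

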